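# Unlock the specimen carrier and hold it up level

### The job

The square specimen carrier is locked in its loading fixture. Turn the fixture's round knob, in small turns, until the pointer on the lock bar stands on the long mark, and let go of the knob; then take the carrier by the square head of its stem, lift it straight up at least 10 cm above its seat and hold it there, over the fixture, still and level with all three sample mounts in their pockets, for at least three seconds. Finish while still holding it up, with the pointer still on the mark, and leave the other things on the bench where they are.

Things in the scene. Friction and masses are not known exactly. Their poses are not given: they have to be found in the camera images.
- dock: the loading fixture, fixed: grey base plate 110 (x) x 250 (y) x 14 mm. Origin: centre of its underside on the bench. The carrier's seat is at y = +75 mm, the knob at y = -80 mm, the lock bar lies along x at y = 0 between them (top at z = 35 mm). Its place and yaw change from run to run. Low ribs, 24 mm high, stand with 1.7 mm play beside three sides of the carrier.
- nest (a point): centre of the carrier's seat on the fixture, 18 mm above the bench (fixture frame: 0, 75, 18 mm); axes as the fixture's. The seated carrier's origin is here
- mark (a point): the long black mark on the flat aluminium index plate of the fixture, a line along the fixture's y, 2.6 mm wide; the point is at its end beside the pointer (fixture frame: 0, -24, 24.5 mm). The many short fine ticks along the plate's other edge are 5 mm apart and only a scale
- pointer_tip (a point): tip of the black cone-shaped pointer on the lock bar; it travels along the fixture's x 4.5 mm above the index plate and is on the mark when its fixture x is 0
- lock_bar (a joint): travel of the lock bar and its pointer along the fixture's x, in m: 0 with the pointer on the mark, range -0.020 to 0.020, starting between -0.0168 and -0.0105 (pointer on the robot's side of the mark). Two teeth of the bar hang over the tongue of the carrier; only near 0 (about 4 mm either way) does the 22 mm gap between them free the 12 mm wide tongue (elsewhere the carrier must not be forced up). The bar is driven by the knob: 7 mm of travel per radian
- knob (a joint): angle of the knob in rad, positive counter-clockwise seen from above, range -2.85 to 2.85, starting between -2.4 and -1.5; 0 puts the pointer on the mark. A turn counter-clockwise moves the bar and pointer along the fixture's +x. It stays where it is left (friction about 0.07 N m)
- knob_grip (a point): centre of the round black knob's grip, on its upright axis, 55 mm above the bench; the knob is 36 mm in diameter and its grip reaches from 34 to 68 mm above the bench; can be pinched from above at any yaw
- carrier: loose aluminium specimen carrier, about 0.35 kg (0.25 to 0.45): square plate 92 x 92 x 12 mm with four round pockets (34 mm diameter, 6 mm deep, centred 23 mm either way from the middle in x and y), a 12 mm wide tongue 7 mm thick reaching to y = -66 mm under the lock bar, and a stem in the middle. Origin: centre of the plate's underside; z up, axes parallel to the fixture's while seated
- carrier_head (a point): centre of the steel square head on top of the carrier's stem: 20 x 20 mm, 26 mm high, faces square to the carrier's x and y; 57 mm above the carrier's origin, so 75 mm above the bench while seated (head from 62 to 88 mm). The sample mounts' tops are no higher than 44 mm above the bench then
- sample_mount_1: loose black cylindrical sample mount, 30 mm diameter, 18 mm high, standing in a pocket of the carrier. Origin: centre of its underside
- sample_mount_3: loose clear cylindrical sample mount, 32 mm diameter, 20 mm high, standing in a pocket of the carrier. Origin: centre of its underside
- sample_mount_4: loose small black cylindrical sample mount, 26 mm diameter, 16 mm high, standing in a pocket of the carrier. Origin: centre of its underside
- loupe: loose standing loupe, 42 mm diameter, 43 mm high, a bystander; origin: centre of its underside
- petri: loose clear petri dish, 58 mm diameter, 16 mm high, a bystander; origin: centre of its underside
- objective_box: loose black round screw-top objective case, 64 mm diameter, 58 mm high, a bystander; origin: centre of its underside
There are look-alikes about, which are no part of the job. What is meant by the carrier is not pink, and is the larger of those in its own colour.

How it is judged:
On the way, in this order (a step that is already met when the one before it is completed fails the run):
1. the pointer stands on the long mark and the knob is let go, the carrier still in its seat (value of joint lock_bar between -0.003 and 0.003 m and contact force between the fingers and knob below 0.3 N and z of carrier in the frame of nest below 0.01 m), for 0.2 s.
2. the carrier is held by the fingers at least 10 cm over its seat, still and level, for two and a half seconds (z of carrier in the frame of nest above 0.1 m and horizontal distance between carrier and nest below 0.06 m and angle between carrier's own z axis and vertical below 0.1 rad and linear speed of carrier below 0.03 m/s and angular speed of carrier below 0.2 rad/s and contact force between carrier and the fingers above 1 N and contact force between carrier and dock below 0.1 N and distance between each of sample_mount_1, sample_mount_3, sample_mount_4 and carrier below 0.045 m), for 2.5 s.
At the end, for the whole second after the job is handed in: Fingers hold the carrier 100 mm or more above its seat, within 60 mm sideways, tilt under 0.10 rad, under 0.03 m/s and 0.2 rad/s, clear of the fixture; all three sample mounts in it (within 45 mm of its origin); pointer within 3 mm of the mark, knob not touched (all of step 2 and value of joint lock_bar between -0.003 and 0.003 m and contact force between the fingers and knob below 0.3 N); the arm keeps its last pose, push and grip.
It fails at once if the carrier is tipped by more than 0.35 rad (angle between carrier's own z axis and vertical above 0.35 rad).
It fails at once if the standing loupe is pushed more than 30 mm (distance of loupe from where it was at the start of the episode above 0.03 m).
It fails at once if the petri dish is pushed more than 30 mm (distance of petri from where it was at the start of the episode above 0.03 m).
It fails at once if the objective case is pushed more than 30 mm (distance of objective_box from where it was at the start of the episode above 0.03 m).
It also fails if it takes over 61 s, if anything falls off the work surface, if the arm or the gripper's body presses on something with over 40 N, if the wrist force passes 120 N, or if a joint passes its speed limit or range.

### The arm

A 6-joint arm with a two-finger parallel gripper is mounted at the origin on the work surface; the furniture and walls round the work are solid. World frame = base frame: x ahead of the robot, y to its left, z up, the work surface at z = 0. Lengths are in m, angles in rad, forces in N, time in s.
With the tool pointing down it reaches from about 0.35 to 0.975 m from the base axis. Payload 4.9 kg.
Tool frame: the origin (TCP) lies between the finger pads; the fingertips stand 25 mm ahead of it and the grasp point (between the pads) lies 6 mm ahead of it; z points along the fingers, x is the direction in which the jaws open and shut, and the axes are right-handed (so a half turn about z gives the same grasp; the last joint's range is limited). The gripper opens to 85 mm and grips with 20 to 120 N. Pads are 22 mm wide; open, the fingers measure 114 mm over their backs; the gripper's body (76 mm by 85 mm) begins 54 mm behind the grasp point. The pads swing forward as they close: fully open they stand 13 mm farther back than shut.
Start: joints at [-1.387, 0.053, 1.613, -0, 1.476, -0.119], TCP at [0.186, -0.597, 0.256] pointing down, gripper open.
Joint ranges: [-3.01, 3.01], [-1.01, 2.22], [0.06, 2.58], [-1.02, 4.17], [0.09, 2.62], [-3.14, 3.14]. Speed limits (rad/s): [2.57, 2.57, 3.14, 3.14, 3.14, 3.14].

### API

Orientations are given as a unit quaternion [w, x, y, z].
In Python, from cell import env, snapshot, calibration, workorder, sensors gives the robot as it stands. Calls block until the motion is done:
- env.move_ptp(position, orientation): joint-space move of the TCP to a pose.
- env.move_linear(position, frame=None, speed=0.15): straight line of the TCP; frame=None keeps the orientation; speed is the mean speed in m/s.
- env.set_joints(angles): joint-space move.
- env.ungrasp() and env.grasp(strength=None): open the fingers fully, or close them until they stop; strength is the grip in N (None keeps the last).
- env.sleep(seconds).
- env.solve_ik(position, orientation): joint angles nearest the present ones, or None.
- snapshot(name): name is "side" or "top"; returns the picture (420x560x3 uint8, red, green, blue); there is no depth.
- calibration(name): a dict with "fx", "fy", "cx", "cy" (pixels), "view" (4x4, takes a point from world to camera coordinates). Camera axes: x right, y down, z forward; pixel columns grow to the right and rows downward; lengths in m; the calibration is good to about 2 mm. A picture is of the moment at which its call begins. calibration takes no time and is no camera call.
A pose or a line that the arm cannot do raises env.Unreachable and nothing moves.
- workorder.close_job(): hands the job in, once; it reports no verdict.
Readings, each from a call of its own:
- sensors.read_clock(): time.
- sensors.read_q(): joint angles.
- sensors.read_qd(): joint speeds.
- sensors.read_effort(): joint torques, N m.
- sensors.read_eef_pos(): TCP position.
- sensors.read_tcp_rot(): TCP orientation.
- sensors.read_force(): force on the tool from outside, world axes, zero at the start.
- sensors.read_ft_torque(): the same for the moment, N m.
- sensors.read_width(): opening from 0.0 (shut) to 1.0 (fully open).
Only numpy, scipy, OpenCV 4.12 (cv2) and the standard library are available. Lean on these libraries where they do the work, as an engineer would, in place of code of your own. Each camera call takes 0.05 s, during which the arm holds its last target.

## Working session

There is one attempt and no reset: what is moved stays moved. The work goes in short steps, each a Python script; the robot and the scene stay as the last script left them, time stands still between calls to the robot, and variables do not carry over. Pictures are saved under pics/ and viewed, and the job is handed in when it is done.

```bash
ls; mkdir -p pics; python3 - <<'E'
from cell import env, snapshot, calibration, workorder, sensors
import cv2,numpy as np
for n in("side","top"):
    im=snapshot(n); cv2.imwrite(f"pics/{n}0.png",im[:,:,::-1]); c=calibration(n); print(n,c["fx"],c["fy"],c["cx"],c["cy"]);print(np.round(c["view"],4).tolist())
print(sensors.read_clock(),sensors.read_tcp_rot(),sensors.read_width())
E
```

```text
pics
side 403.04859623646314 403.04859623646314 281.5539514506288 209.71902193180856
[[0.9912, -0.1314, 0.0171, -0.3374], [-0.0607, -0.565, -0.8228, 0.0269], [0.1178, 0.8146, -0.568, 0.998], [0.0, 0.0, 0.0, 1.0]]
top 386.073521659583 386.073521659583 282.09008319451624 203.4318175809799
[[0.0262, -0.9995, 0.0152, -0.0962], [-0.9977, -0.0271, -0.0619, 0.3502], [0.0623, -0.0135, -0.998, 1.0852], [0.0, 0.0, 0.0, 1.0]]
0.1 [-6.42479469e-04  8.05659333e-01 -5.92378380e-01 -6.93538256e-04] 1.0023560648344363
```

View pics/side0.png

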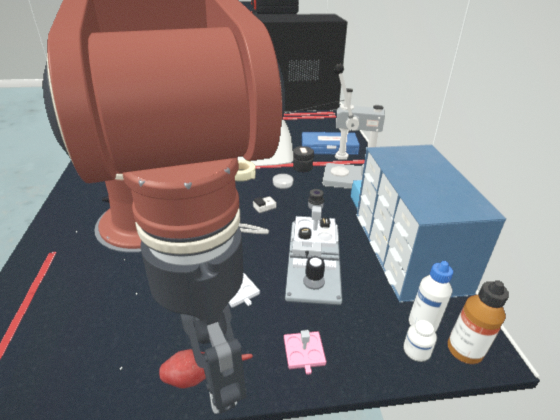

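View pics/top0.png

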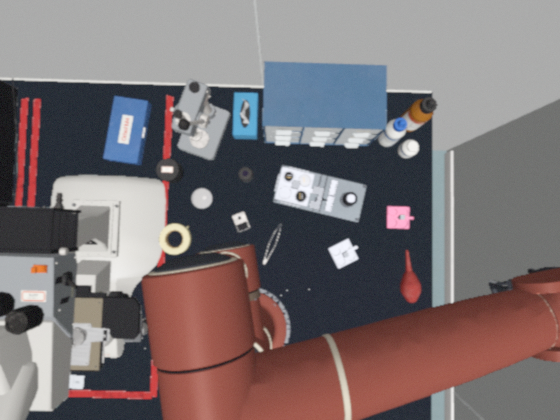

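```bash
python3 - <<'E'
import cv2
t=cv2.imread("pics/top0.png");s=cv2.imread("pics/side0.png")
cv2.imwrite("pics/tc.png",cv2.resize(t[150:240,260:380],None,fx=6.5,fy=6.5,interpolation=cv2.INTER_CUBIC))
cv2.imwrite("pics/sc.png",cv2.resize(s[180:310,270:360],None,fx=4.6,fy=4.6,interpolation=cv2.INTER_CUBIC))
E
```

```text
(no output)
```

View pics/tc.png

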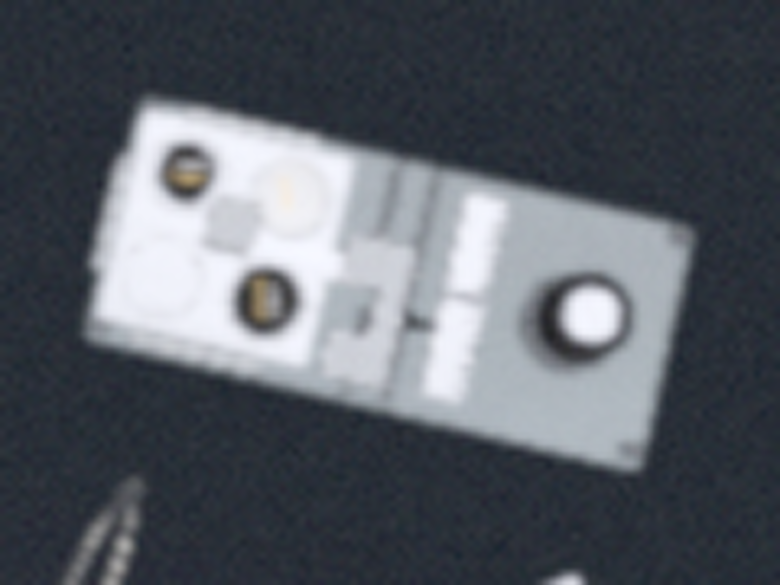

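View pics/sc.png

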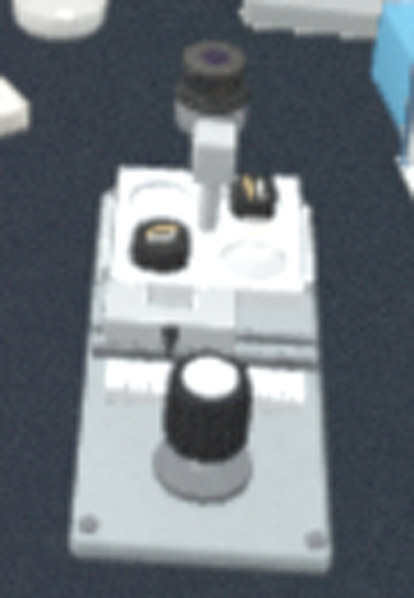

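```bash
cat > h.py <<'E'
from cell import env, snapshot, calibration, workorder, sensors
import cv2,numpy as np
def ray(n,u,v):
    c=calibration(n);V=np.array(c["view"]);R=V[:3,:3];o=-R.T@V[:3,3]
    return o,R.T@np.array([(u-c["cx"])/c["fx"],(v-c["cy"])/c["fy"],1])
def onz(n,p,z):
    o,d=ray(n,*p);return o+d*(z-o[2])/d[2]
def proj(n,P):
    c=calibration(n);V=np.array(c["view"]);q=V[:3,:3]@np.array(P)+V[:3,3]
    return np.array([c["fx"]*q[0]/q[2]+c["cx"],c["fy"]*q[1]/q[2]+c["cy"]])
def crop2px(p,org,f): return (np.array(p)+.5)/f-.5+np.array(org)
def blob(im,box,lo):
    x0,y0,x1,y1=box;g=im[y0:y1,x0:x1].min(2);m=(g>lo).astype(np.uint8)
    n,l,st,ce=cv2.connectedComponentsWithStats(m)
    i=1+np.argmax(st[1:,4]);return ce[i]+[x0,y0],st[i]
E
python3 - <<'E'
from h import *
t=cv2.imread("pics/top0.png");s=cv2.imread("pics/side0.png")
kt,st=blob(t,(344,192,358,206),200);print("knob top",kt,st,onz("top",kt,.068))
ks,st=blob(s,(308,254,324,270),200);print("knob side",ks,st,onz("side",ks,.068))
T=lambda p:crop2px(p,(260,150),6.5);S=lambda p:crop2px(p,(270,180),4.6)
print("head",onz("top",T((232,222)),.088))
print("head side centre",S((213,127)),onz("side",S((213,125)),.088))
for n,f,p in(("top",T,(695,228)),("top",T,(640,470)),("side",S,(72,553)),("side",S,(330,557))):print(n,onz(n,f(p),.014))
for n,f,p in(("top",T,(143,95)),("top",T,(85,342))):print(n,onz(n,f(p),.014 if p[0]<100 else .024))
print("mark",onz("top",T((467,298)),.0245)); print("ptr",onz("top",T((430,325)),.029),onz("side",S((171,352)),.029))
E
```

```text
knob top [350.69387755 197.93877551] [ 3  3  8  7 49] [ 0.36903849 -0.27118805  0.068     ]
knob side [315.16901408 261.49295775] [ 2  4 11  8 71] [ 0.36949759 -0.26925715  0.068     ]
head [ 0.40116348 -0.11940923  0.088     ]
head side centre [315.91304348 207.2173913 ] [ 0.40181439 -0.11205759  0.088     ]
top [ 0.41268574 -0.32617174  0.014     ]
top [ 0.30594724 -0.30344991  0.014     ]
side [ 0.30608828 -0.31132088  0.014     ]
side [ 0.41269331 -0.32597451  0.014     ]
top [ 0.4629184  -0.08233837  0.024     ]
top [ 0.35528866 -0.06000523  0.014     ]
mark [ 0.37820432 -0.22501419  0.0245    ]
ptr [ 0.36569857 -0.20861262  0.029     ] [ 0.36632409 -0.20823663  0.029     ]
```

```bash
cat >> h.py <<'E'
def Q(a): return [0,np.cos(a/2),np.sin(a/2),0]
KN=np.array([.3692,-.2702])
def st(m=""): print(m,np.round(sensors.read_clock(),2),np.round(sensors.read_eef_pos(),4),np.round(sensors.read_q(),2),"w",round(float(sensors.read_width()),3),"F",np.round(sensors.read_force(),1),"T",np.round(sensors.read_ft_torque(),2))
E
python3 - <<'E'
from h import *
env.move_ptp([*KN,.16],Q(-1.25));st("above")
env.move_linear([*KN,.063],speed=.15);st("down")
env.grasp(40);st("grip")
env.move_ptp([*KN,.063],Q(-.75));st("turn")
E
```

```text
above 1.54 [ 0.3694 -0.2713  0.1608] [-0.8  -0.29  2.09 -0.    1.34  0.46] w 0.998 F [ 0.3 -0.6  0.1] T [-0.04 -0.04 -0.01]
down 2.34 [ 0.3696 -0.271   0.0638] [-0.8  -0.15  2.15 -0.    1.14  0.46] w 1.003 F [ 0.1 -0.4  0.7] T [-0.02 -0.01  0.01]
grip 2.86 [ 0.3695 -0.2704  0.0638] [-0.79 -0.15  2.15  0.    1.14  0.46] w 0.406 F [-1.8  1.8  5.5] T [ 0.34  0.25 -0.03]
turn 3.41 [ 0.3698 -0.2708  0.0638] [-0.79 -0.15  2.15 -0.    1.14 -0.04] w 0.414 F [-0.4 -0.4  5.9] T [0.07 0.14 0.05]
```

```bash
python3 - <<'E'
from h import *
for a in(-.25,.25,.7):
    env.move_ptp([*KN,.063],Q(a));st("turn")
env.sleep(.2)
for n in("side","top"): cv2.imwrite(f"pics/{n}1.png",snapshot(n)[:,:,::-1])
t=cv2.imread("pics/top1.png");s=cv2.imread("pics/side1.png")
a=cv2.resize(t[150:240,260:380],(600,450),interpolation=cv2.INTER_CUBIC)
cv2.imwrite("pics/tc1.png",a)
cv2.imwrite("pics/sc1.png",cv2.resize(s[200:310,270:360],None,fx=5,fy=5,interpolation=cv2.INTER_CUBIC))
E
```

```text
turn 3.96 [ 0.3702 -0.271   0.0638] [-0.79 -0.15  2.15  0.    1.14 -0.54] w 0.406 F [ 3.2 -2.   4.5] T [-0.28 -0.4   0.01]
turn 4.51 [ 0.3706 -0.271   0.0638] [-0.79 -0.15  2.15  0.    1.14 -1.04] w 0.411 F [ 5.8 -2.7  2.4] T [-0.32 -0.76  0.02]
turn 5.02 [ 0.371  -0.2708  0.0638] [-0.79 -0.15  2.15  0.    1.14 -1.49] w 0.406 F [ 7.8 -1.4  2.1] T [-0.2  -1.08  0.11]
```

View pics/tc1.png

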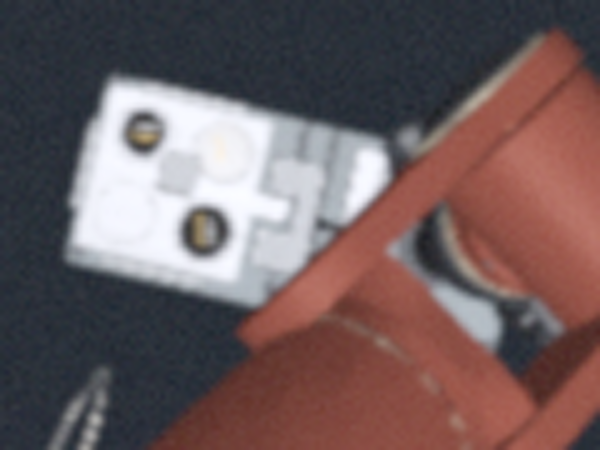

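View pics/sc1.png

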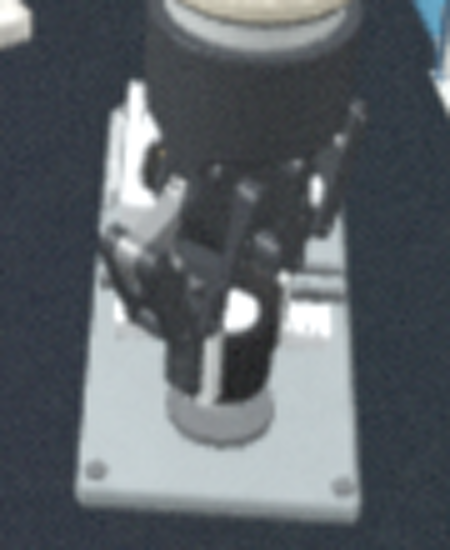

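```bash
cat >> h.py <<'E'
def look(k):
    for n,b in(("side",(270,200,360,310)),("top",(260,150,380,240))):
        im=snapshot(n)[:,:,::-1].copy();cv2.imwrite(f"pics/{n}{k}.png",im)
        x0,y0,x1,y1=b;cv2.imwrite(f"pics/{n[0]}c{k}.png",cv2.resize(im[y0:y1,x0:x1],None,fx=5 if n=="side" else 6.5,fy=5 if n=="side" else 6.5,interpolation=cv2.INTER_CUBIC))
E
python3 - <<'E'
from h import *
env.ungrasp();st("open")
env.move_linear([*KN,.12]);
env.move_ptp([.30,-.42,.2],Q(.2));env.sleep(.1);st()
look(2)
E
```

```text
open 5.87 [ 0.3689 -0.27    0.0628] [-0.79 -0.15  2.15 -0.    1.14 -1.49] w 1.0 F [0.1 0.6 0.3] T [ 0.02 -0.02 -0.01]
 7.26 [ 0.3003 -0.418   0.1979] [-1.09 -0.17  1.92  0.    1.39 -1.3 ] w 0.996 F [-0.1 -0.2  0.5] T [ 0.    0.01 -0.02]
```

View pics/tc2.png

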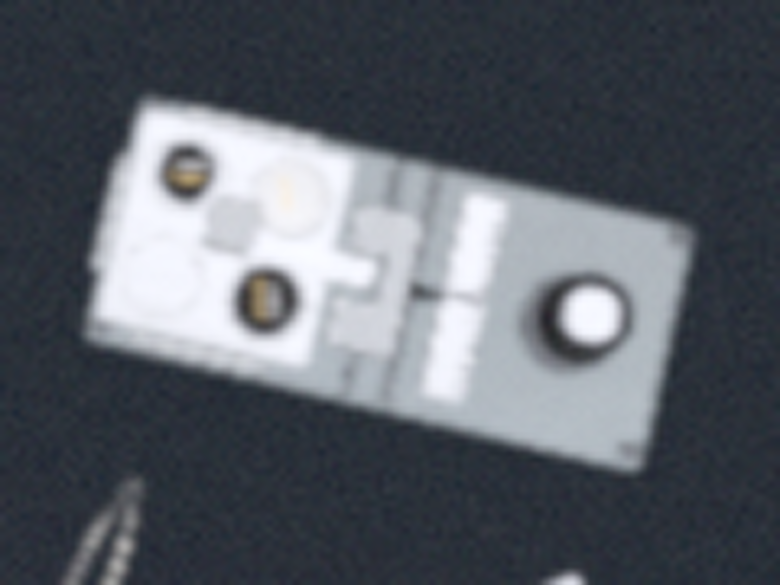

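View pics/sc2.png

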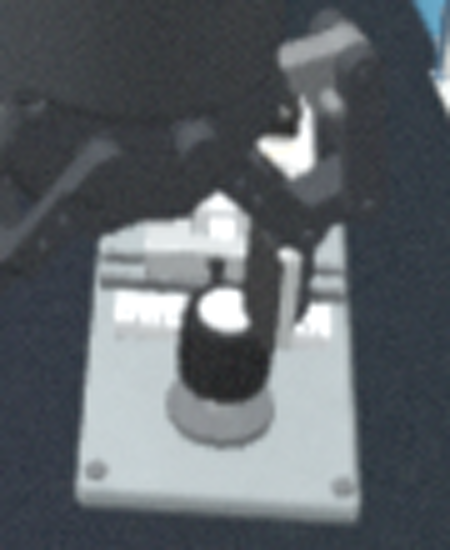

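```bash
python3 - <<'E'
from h import *
yaw=np.radians(-12.05);O=np.array([.3858,-.1922]);xh=np.array([np.cos(yaw),np.sin(yaw)]);yh=np.array([-xh[1],xh[0]])
for k in(0,2):
    im=cv2.imread(f"pics/top{k}.png")
    # rectify plane at given height into the fixture frame, 0.25mm/px, profile along x
    for nm,z,ys in(("ptr",.029,(-20,-15)),("mark",.0245,(-37,-27))):
        X,Y=np.meshgrid(np.arange(-24,24,.25),np.arange(*ys,.5))
        P=np.array([proj("top",[*(O+xh*x/1e3+yh*y/1e3),z]) for x,y in zip(X.ravel(),Y.ravel())]).reshape(*X.shape,2).astype(np.float32)
        g=cv2.remap(im,P[...,0],P[...,1],cv2.INTER_CUBIC).mean(2)
        for r in range(0,len(g),4):
            p=np.median(g)-g[r]; p=np.where((abs(X[0])<20),p,0);i=p.argmax();s=slice(max(i-10,0),i+11);w=np.clip(p[s]-p[i]*.3,0,None)
            print(k,nm,Y[r,0],"x=%.2f depth %.0f"%((w*X[0][s]).sum()/w.sum(),p[i]))
E
```

```text
0 ptr -20.0 x=-16.65 depth 39
0 ptr -18.0 x=-16.88 depth 59
0 ptr -16.0 x=-16.93 depth 68Traceback (most recent call last):
  File "<stdin>", line 8, in <module>
  File "h.py", line 9, in proj
    c=calibration(n);V=np.array(c["view"]);q=V[:3,:3]@np.array(P)+V[:3,3]
ValueError: time passes only in moves, steps and waits
```

```bash
sed -i 's/^def ray/CAL={n:calibration(n) for n in("side","top")}\ndef ray/; s/c=calibration(n)/c=CAL[n]/' h.py; cat > m.py <<'E'
from h import *
import sys
yaw=np.radians(-12.05);O=np.array([.3858,-.1922]);xh=np.array([np.cos(yaw),np.sin(yaw)]);yh=np.array([-xh[1],xh[0]])
for k in sys.argv[1:]:
    im=cv2.imread(f"pics/top{k}.png")
    for nm,z,ys in(("ptr",.029,(-23,-15)),("mark",.0245,(-37,-25))):
        X,Y=np.meshgrid(np.arange(-24,24,.25),np.arange(*ys,.5))
        P=np.array([proj("top",[*(O+xh*x/1e3+yh*y/1e3),z]) for x,y in zip(X.ravel(),Y.ravel())]).reshape(*X.shape,2).astype(np.float32)
        g=cv2.remap(im,P[...,0],P[...,1],cv2.INTER_CUBIC).mean(2)
        for r in range(0,len(g),4):
            p=np.median(g)-g[r]; p=np.where((abs(X[0])<20),p,0);i=p.argmax();s=slice(max(i-10,0),i+11);w=np.clip(p[s]-p[i]*.3,0,None)
            print(k,nm,Y[r,0],"x=%.2f depth %.0f"%((w*X[0][s]).sum()/w.sum(),p[i]))
E
python3 m.py 0 2
```

```text
0 ptr -23.0 x=nan depth 0
0 ptr -21.0 x=-16.83 depth 26
0 ptr -19.0 x=-16.70 depth 50
0 ptr -17.0 x=-16.73 depth 67
0 mark -37.0 x=-0.56 depth 45
0 mark -35.0 x=-0.22 depth 44
0 mark -33.0 x=-0.20 depth 44
0 mark -31.0 x=-0.28 depth 43
0 mark -29.0 x=-0.51 depth 39
0 mark -27.0 x=-0.74 depth 38
2 ptr -23.0 x=-2.27 depth 10
2 ptr -21.0 x=-2.96 depth 38
2 ptr -19.0 x=-3.03 depth 58
2 ptr -17.0 x=-3.43 depth 73
2 mark -37.0 x=-0.45 depth 45
2 mark -35.0 x=-0.22 depth 45
2 mark -33.0 x=-0.23 depth 44
2 mark -31.0 x=-0.36 depth 43
2 mark -29.0 x=-0.49 depth 41
2 mark -27.0 x=-0.93 depth 40m.py:12: RuntimeWarning: invalid value encountered in scalar divide
  print(k,nm,Y[r,0],"x=%.2f depth %.0f"%((w*X[0][s]).sum()/w.sum(),p[i]))
```

```bash
python3 - <<'E'
from h import *
env.move_ptp([*KN,.12],Q(.2));env.move_linear([*KN,.063]);env.grasp(40)
env.move_ptp([*KN,.063],Q(.58));env.sleep(.2);st("turn")
env.ungrasp();env.move_linear([*KN,.12])
env.move_ptp([.30,-.42,.2],Q(.2));env.sleep(.3);st()
look(3)
E
python3 m.py 3
```

```text
turn 9.82 [ 0.3706 -0.2704  0.0642] [-0.79 -0.15  2.15  0.    1.14 -1.38] w 0.41 F [4.3 4.  4.5] T [ 0.47 -0.8   0.03]
 11.96 [ 0.3005 -0.4188  0.1992] [-1.09 -0.17  1.92  0.    1.39 -1.29] w 1.004 F [-0.9 -0.4 -0.1] T [-0.03 -0.03 -0.04]
3 ptr -23.0 x=-1.27 depth 6
3 ptr -21.0 x=-0.60 depth 35
3 ptr -19.0 x=-0.46 depth 63
3 ptr -17.0 x=-0.65 depth 77
3 mark -37.0 x=-0.59 depth 46
3 mark -35.0 x=-0.22 depth 45
3 mark -33.0 x=-0.24 depth 45
3 mark -31.0 x=-0.25 depth 43
3 mark -29.0 x=-0.44 depth 39
3 mark -27.0 x=-0.85 depth 39
```

View pics/tc3.png

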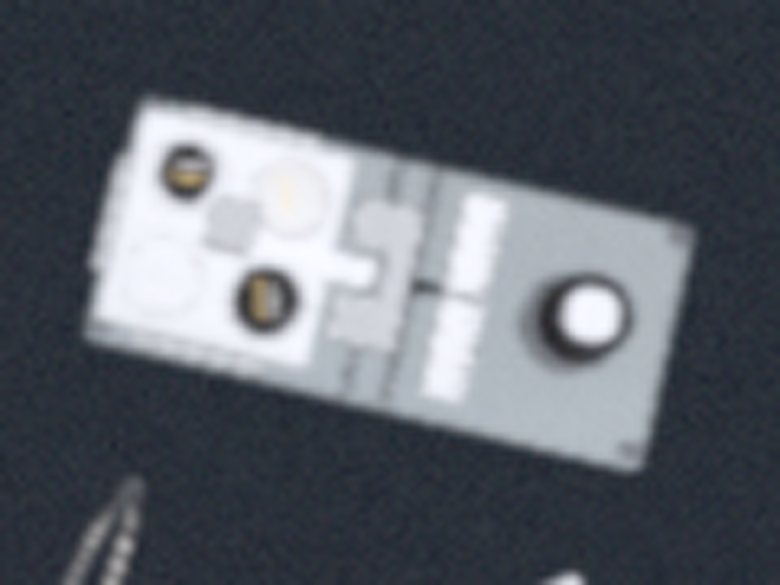

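```bash
cat >> h.py <<'E'
HD=np.array([.4013,-.1191]); YAW=np.radians(-12.05)
E
python3 - <<'E'
from h import *
env.move_ptp([.37,-.2,.2],Q(YAW))
env.move_ptp([*HD,.15],Q(YAW));st("above")
env.move_linear([*HD,.083],speed=.08);st("down")
env.grasp(60);env.sleep(.2);st("grip")
env.move_linear([*HD,.089],speed=.02);st("lift6")
look(4)
E
```

```text
above 13.46 [ 0.4013 -0.1196  0.1496] [-0.47 -0.39  2.18 -0.    1.35 -0.26] w 1.001 F [ 0.5 -0.8 -0. ] T [ 0.05  0.03 -0.02]
down 14.44 [ 0.4017 -0.1193  0.0836] [-0.47 -0.29  2.23 -0.    1.2  -0.26] w 1.002 F [ 0.2 -1.3 -0.3] T [ 0.03 -0.01  0.05]
grip 15.26 [ 0.4016 -0.1192  0.0833] [-0.47 -0.29  2.23  0.    1.2  -0.26] w 0.222 F [1.  0.6 1.9] T [0.08 0.07 0.03]
lift6 15.71 [ 0.4008 -0.1189  0.0886] [-0.47 -0.3   2.23 -0.    1.22 -0.26] w 0.225 F [ 0.2  0.  -3.2] T [-0.01 -0.1  -0.01]
```

View pics/sc4.png

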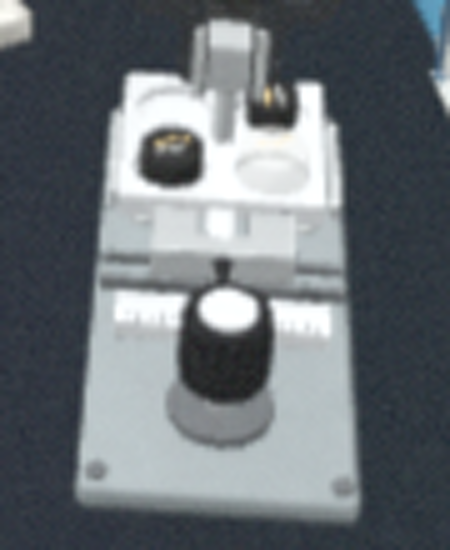

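```bash
python3 - <<'E'
from h import *
env.move_linear([*HD,.105],speed=.03);st()
env.move_linear([*HD,.215],speed=.06);st("up")
env.sleep(3.5);st("held")
look(5)
s=cv2.imread("pics/side5.png");cv2.imwrite("pics/sc5.png",cv2.resize(s[130:310,260:380],None,fx=3.3,fy=3.3,interpolation=cv2.INTER_CUBIC))
E
```

```text
16.49 [ 0.4013 -0.1191  0.1051] [-0.47 -0.33  2.22  0.    1.25 -0.26] w 0.225 F [-0.  -0.6 -3.4] T [ 0.03  0.04 -0.04]
up 18.48 [ 0.4011 -0.119   0.2146] [-0.47 -0.45  2.12 -0.    1.48 -0.26] w 0.22 F [-0.3 -0.5 -3.5] T [-0.   -0.   -0.05]
held 21.98 [ 0.4013 -0.1191  0.215 ] [-0.47 -0.45  2.12  0.    1.48 -0.26] w 0.223 F [-0.4  0.7 -2.5] T [0.02 0.01 0.01]
```

View pics/sc5.png

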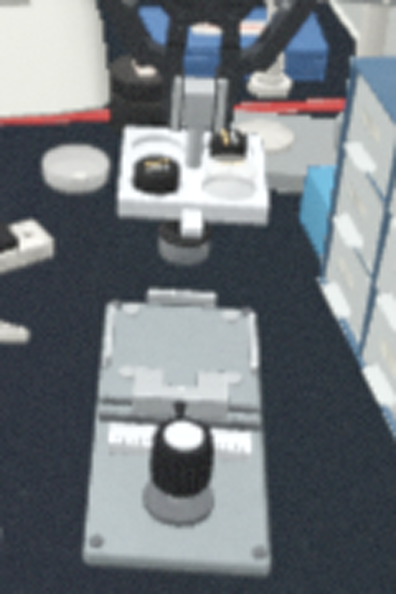

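View pics/top5.png

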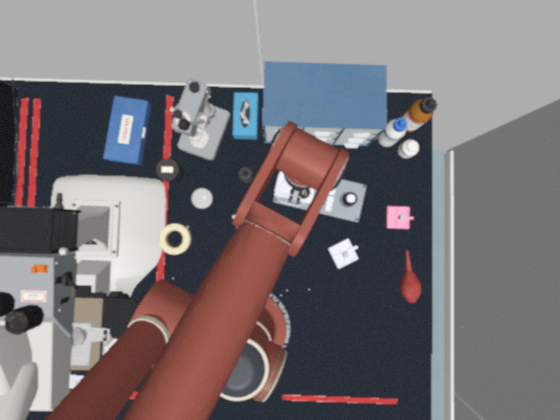

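```bash
python3 - <<'E'
from h import *
for dz in(.10,.132): 
    e=[proj("side",[*HD,z+dz]) for z in(.088,.062,.030)]; print(dz,[np.round((p-[260,130]+.5)*3.3-.5,0).tolist() for p in e])
yh=np.array([.2088,.978]);xh=np.array([.978,-.2088]);O=HD
for sx,sy in((-1,-1),(1,-1),(1,1),(-1,1)):
    print(np.round((proj("side",[*(O+.046*(sx*xh+sy*yh)),.030+.132])-[260,130]+.5)*3.3-.5))
workorder.close_job();st("closed")
E
```

```text
0.1 [[197.0, 130.0], [195.0, 166.0], [191.0, 208.0]]
0.132 [[201.0, 85.0], [198.0, 122.0], [195.0, 166.0]]
[120. 199.]
[270. 208.]
[264. 135.]
[126. 127.]
the job is handed in; nothing more can be done
the job is handed in; nothing more can be done
```

I turned the knob in several small turns, let go, then lifted the carrier by its square head and handed the job in while still holding it over the fixture.

- **Which carrier:** the three that could be meant, with their top-view pixels, were the white one in the fixture (311,187), a smaller white one (343,253) and a pink one (398,217). I took the one in the fixture: it is not pink and is the larger of the two white ones, and the enlarged crop before I moved showed it in the fixture.
- **Pointer on the mark:** it started about 16.5 mm short of the mark. It was about 2.6 mm short after the first 1.95 rad, so I gripped again and turned 0.38 rad more. The top view then put it about 0.2 mm from the mark, with the knob let go. The side view showed the carrier's tongue in the middle of the gap.
- **Lift and hold:** I raised the carrier 132 mm straight up and held it still for 3.5 s before handing in. The head and front plate corners in the side view are within a few enlarged pixels of where a level carrier 132 mm up should appear, so it had not slipped. The finger opening stayed at about 0.22.
- **Sample mounts:** the two black mounts are plainly visible in their pockets. The clear one shows only faintly, so I could not confirm it as surely.
- **Other things on the bench:** the last pictures show nothing knocked over. I compared them by eye only and took no measurements.
- **Not checked:** I did not measure the pointer again after the lift, because the arm hid part of the top view. The side view still showed it at the middle of the scale. My last reading after handing in was refused because the job was closed. The last reading before that was at about 22 s of the 61 s allowed.

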